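Crank a ribbed plate under the inspection camera

TASK

Take the ribbed plate out of the clear tray, leaving the smooth part alone there, and set it down in the nest of the inspection stage's carriage. Then turn the hand crank clockwise, about one and a half turns, until the carriage is fully home at its end stop under the camera, with the plate lying in the nest; move the carriage with the crank only, never by pushing it. The plate is brittle: grip it lightly (no more than about 40 N) and set it down rather than letting it drop.

Things in the scene. Friction and masses are not known exactly. Their poses are not given: they have to be found in the camera images.
- plate: Ribbed white plastic plate: 130 mm long (its x), 44 wide (its y), 20 high (8 mm base, nine cross ribs on top), 60 to 130 g. It lies flat, ribs up, beside the smooth part in a low clear tray (180 x 216 mm, rim 14 mm above the table). Origin: centre of its underside; z up. The same end for end.
- spare: Smooth white plastic part, 90 mm long (its x), 44 wide, 20 high, beside the plate in the tray, side by side with centres about 90 mm apart across their length. To be left alone. Origin: centre of its underside.
- stage: Inspection stage fixed to the table: aluminium base 200 x 465 mm (x, y), rails along y, white gear housing with a sloping face at the +y end, camera on a 240 mm column at the -y end. Origin on the table, z up. The crank's axis leaves the sloping face up and away from the robot, 25 degrees from vertical: direction (0.423, 0, 0.906) in this frame.
- nest (a point): On the carriage: centre of the deck, 52 mm above the table, where the plate's underside rests, its length along x (axes as the stage's). Deck 34 mm wide (y), 14 mm above the 80 mm wide carriage plate. End lips 138 mm apart (x); four lugs 52 mm apart (y), 45 to 59 mm from the middle (x); both 10 mm above the deck; sides open between the lugs.
- carriage: The steel carriage plate, 160 x 80 mm (x, y), that runs on the rails and bears the nest; origin: centre of its underside, 26 mm below the nest. It is moved by the crank only, never pushed directly.
- crank_hub (a point): Where the crank's axis leaves the sloping face of the gear housing; at (-20, 135, 115) mm in the stage's frame.
- crank_grip (a point): Grip point of the crank's handle, 55 mm from the axis, 50 mm out from the sloping face. The handle is a black flat paddle fixed to the arm (does not spin): 14 mm thick along its travel, 28 wide along the arm, from 22 to 68 mm out from the face; the arm's top is 22 mm out. z = crank axis outwards, x = from the axis to the handle, y = across its flat faces.
- crank (a joint): Crank angle (rad), grows clockwise seen facing the sloping face. Starts at 0 to 0.6, stops hard at 9.4 (carriage at its end stop under the camera); 11.7 mm of carriage travel per rad, towards the stage's -y. At 0 the handle points from the axis along (0.906, 0, -0.423), down the slope, in the stage's frame. Turning takes about 6 N at the handle; it stays where it is left.
Not all that is in view belongs to the job. Leave any pink look-alike of the plate alone.

How it is judged:
By the outcome, as a careful person would: the job done as asked, in the order asked, and still so for the second after the job is handed in, with the robot touching nothing.
It also fails if it takes over 72 s, if anything falls off the work surface, if the arm or the gripper's body presses on something with over 40 N, if the wrist force passes 120 N, or if a joint passes its speed limit or range.

ROBOT

A 7-joint arm with a two-finger parallel gripper is mounted at the origin on the work surface. World frame = base frame: x ahead of the robot, y to its left, z up, the work surface at z = 0. Lengths are in m, angles in rad, forces in N, time in s.
With the tool pointing down it reaches from about 0.425 to 0.875 m from the base axis. Payload 9.9 kg.
Tool frame: the origin (TCP) lies on the centre line of the jaws, within the pads' length; the fingertips stand 17 mm ahead of it and the grasp point (between the pads) lies 2 mm behind it; z points along the fingers, y is the line along which they close (so a half turn about z gives the same grasp; the last joint's range is limited). The gripper opens to 85 mm and grips with 20 to 120 N. Pads are 22 mm wide; open, the fingers measure 114 mm over their backs; the gripper's body (76 mm by 85 mm) begins 54 mm behind the grasp point. The pads swing forward as they close: fully open they stand 13 mm farther back than shut.
Start: joints at [-1.342, 0.576, 0.025, 1.437, -0.015, 1.129, -0.057], TCP at [0.208, 0.642, 0.248] pointing down, gripper open.
Joint ranges: [-2.76, 2.76], [-0.34, 2.15], [-1.52, 1.57], [0.19, 2.46], [-1.09, 4.23], [0.17, 1.99], [-2.82, 2.82]. Speed limits (rad/s): [2.22, 2.22, 3.01, 3.01, 3.14, 3.14, 3.14].

INTERFACE

Orientations are given as [roll, pitch, yaw] about the fixed x, y, z axes, in that order (R = Rz(yaw) Ry(pitch) Rx(roll)).
In Python, from rig import sense, read_camera, job_done, look_for, spot_point gives the robot as it stands.
- The arm moves only by the tool step_arm, never from a script. Its arguments are lists of equal length, an entry for each row: "translation": the shift along the tool's x, y, z in mm, a list of three; "yaw": the turn about the tool's z in degrees. In form: {"translation": [[x, y, z], ...], "yaw": [yaw, ...]}. A call has 1 to 12 rows; each row is the pose to reach, as a shift and turn from the pose commanded when the call began, along the tool's axes at that moment; what a row does not reach only later rows make up. A row lasts 1/10 s, in which the tool goes at most 50 mm and 8.59 degrees, less where a joint would pass 70% of its speed; a pose out of reach is approached as far as the arm can. A call with a gripper value outside its range is refused whole. "fingers" is the finger opening in mm, from 0 to 85.4, set as the call begins (left out, the last holds). The fingers move at their own pace and stop on an object; "grip_force" is the grip in N (left out, the last holds). Time passes only in rows, so rows that repeat a pose let the fingers close. It gives the time, the measured TCP pose, the force, the opening and the grip force at its end, in the units of the state.
- sense(): the state, without advancing time (a new reading comes with each control period).
- read_camera(name): name is "side" or "top"; returns a dict with "img" (384x512x3 uint8, red, green, blue), "z_map" (384x512 float32, m along the optical axis (not along the pixel's ray), 0 where there is no reading), "K" (3x3 intrinsics, pixels), "distortion" ([k1, k2, p1, p2, k3] as OpenCV has them; the pictures are not rectified), "world_from_camera" (4x4, takes a point from camera to world coordinates). Camera axes: x right, y down, z forward; pixel columns grow to the right and rows downward; lengths in m; the calibration is good to about 2 mm. A picture is of the moment at which its call begins.
- job_done(): hands the job in; it is judged then, once.
Trained networks look in a picture, given as the dict that the camera call returned (one of the last four; its "shot" number tells which), for a name from the list of things; names that differ only in an ending like _2 or _b are one class to them, and where a whole thing is asked for, a point or a joint stands for the part that bears it (a point fixed in the world has none). Each returns a list of dicts, best first, with "confidence" (0 to 1); they miss things now and then, are a little off and sometimes report something else, mostly with a low value. They report only what shows in the picture. A call takes as long as a camera call. They do not tell look-alikes from the thing itself.
- look_for(picture, name): "rect" ([left, top, right, bottom] in pixels, round what is visible of it).
- spot_point(picture, name): "centre" ([column, row] in pixels: a listed point, or the origin of a listed thing).
The state is a dict: "clock": time; "joint_positions": joint angles; "qvel": joint speeds; "tau": joint torques, N m; "tool_pos": TCP position; "orientation": TCP orientation; "ft_force": force on the tool from outside, world axes, zero at the start; "torque": the same for the moment, N m; "opening": finger opening in m; "grip_force": force on a finger pad.
Only numpy, scipy, OpenCV 4.12 (cv2) and the standard library are available. Lean on these libraries where they do the work, as an engineer would, in place of code of your own. Each camera call takes 0.05 s, during which the arm holds its last target. There are 200 camera calls.

## Working session

There is one attempt and no reset: what is moved stays moved. The work goes in short steps, Python scripts to look and compute and a tool call to move; the robot and the scene stay as the last step left them, time stands still between calls to the robot, and variables do not carry over. Pictures are saved under pics/ and viewed, at most 10 in all, crops included, and the job is handed in when it is done.

Besides the shell and the picture viewer there is one more tool, called after "Emit:" as name(argument=value, ...), one argument or row to a line, values as JSON. step_arm: Moves the arm, as the interface text tells. Its arguments: {"type":"object","properties":{"translation":{"type":"array"},"yaw":{"type":"array"},"fingers":{"type":"number"},"grip_force":{"type":"number"}},"required":["translation","yaw"]}

```bash
mkdir -p pics; ls
cat > h.py <<'E'
import numpy as np,cv2
from rig import *
def ray(p,px):
    u=cv2.undistortPoints(np.array([[px]],float),np.array(p["K"]),np.array(p["distortion"]))[0,0]
    T=np.array(p["world_from_camera"]);d=T[:3,:3]@np.array([u[0],u[1],1.]);return T[:3,3],d
def depthpt(p,px):
    o,d=ray(p,px);c,r=int(round(px[0])),int(round(px[1]))
    z=p["z_map"][max(r-2,0):r+3,max(c-2,0):c+3];z=z[z>0]
    return o+d*np.median(z) if len(z) else None
def cloud(p):
    K=np.array(p["K"]);h,w=p["z_map"].shape
    g=np.stack(np.meshgrid(np.arange(w),np.arange(h)),-1).reshape(-1,1,2).astype(float)
    u=cv2.undistortPoints(g,K,np.array(p["distortion"])).reshape(h,w,2)
    z=p["z_map"];P=np.dstack([u*z[...,None],z]);T=np.array(p["world_from_camera"])
    Q=P@T[:3,:3].T+T[:3,3];Q[z<=0]=np.nan;return Q
def tri(a,pa,b,pb):
    o1,d1=ray(a,pa);o2,d2=ray(b,pb);d1=d1/np.linalg.norm(d1);d2=d2/np.linalg.norm(d2)
    s=np.linalg.lstsq(np.stack([d1,-d2],1),o2-o1,rcond=None)[0];x,y=o1+s[0]*d1,o2+s[1]*d2
    return (x+y)/2,np.linalg.norm(x-y)
def onz(p,px,z):
    o,d=ray(p,px);return o+d*(z-o[2])/d[2]
def save(p,n): cv2.imwrite("pics/"+n+".png",p["img"][:,:,::-1])
E
cat > a.py <<'E'
from h import *
np.set_printoptions(precision=4,suppress=True)
P={n:read_camera(n) for n in("side","top")}
for n,p in P.items():
    save(p,n+"0");T=np.array(p["world_from_camera"]);print(n,T[:3,3],T[:3,2])
    for k in["plate","spare","stage","nest","carriage","crank_hub","crank_grip"]:
        for q in spot_point(p,k)[:3]:
            print(k,np.round(q["centre"],1),round(q["confidence"],2),depthpt(p,q["centre"]))
        print("   rect",[(np.round(q["rect"]),round(q["confidence"],2)) for q in look_for(p,k)[:3]])
s=sense();print(s["tool_pos"],s["orientation"],s["clock"])
a=np.hstack([P["side"]["img"],P["top"]["img"]]);
E
python3 a.py
```

```text
pics
side [ 0.1305 -0.5183  0.8911] [ 0.263   0.6802 -0.6843]
plate [217.2 220.9] 0.98 [0.3436 0.3042 0.0172]
plate [285.8 200.7] 0.88 [0.5423 0.3059 0.0159]
plate [167.  199.4] 0.74 [0.2416 0.4398 0.0138]
   rect [(array([201., 197., 231., 240.]), 0.87), (array([144., 178., 193., 210.]), 0.81), (array([261., 184., 310., 211.]), 0.73)]
spare [272.6 180.9] 0.85 [0.5397 0.3905 0.0207]
   rect [(array([257., 166., 287., 190.]), 0.95)]
stage [342.2 302.4] 0.75 [ 0.5048 -0.0621  0.0521]
   rect [(array([281., 210., 438., 384.]), 0.7)]
nest [350.9 297. ] 0.83 [ 0.529  -0.0573  0.052 ]
   rect [(array([311., 280., 374., 331.]), 0.95)]
carriage [348.3 309.1] 0.59 [ 0.5099 -0.0802  0.0486]
   rect [(array([309., 278., 378., 330.]), 0.69)]
crank_hub [320.  227.6] 0.61 [0.5244 0.0916 0.1269]
   rect [(array([281., 209., 438., 383.]), 0.8)]
crank_grip [351.3 216. ] 0.69 [0.5999 0.085  0.1407]
   rect [(array([313., 207., 358., 230.]), 0.89), (array([261., 186., 310., 213.]), 0.47)]
top [0.3781 0.271  1.194 ] [ 0.067   0.0017 -0.9978]
plate [244.4 222. ] 0.88 [0.3492 0.3119 0.0108]
plate [243.  1
[... 213 characters left out ...]

spare [218.3 160.6] 0.89 [0.5369 0.3971 0.0221]
spare [368.2 168.7] 0.18 [ 0.5188 -0.0579  0.0512]
   rect [(array([208., 147., 223., 170.]), 0.89), (array([352., 141., 388., 196.]), 0.62)]
stage [354.4 165.8] 0.75 [ 0.5307 -0.0243  0.0201]
   rect [(array([292., 129., 492., 214.]), 0.72)]
   rect [(array([350., 139., 388., 195.]), 0.62)]
carriage [368.1 169.2] 0.91 [ 0.5173 -0.0577  0.0511]
   rect [(array([352., 140., 386., 195.]), 0.89)]
crank_hub [317.9 162.7] 0.55 [0.5222 0.1064 0.1345]
   rect [(array([292., 126., 487., 213.]), 0.71)]
crank_grip [322.7 133.7] 0.86 [0.6002 0.0974 0.1549]
   rect [(array([311., 128., 328., 165.]), 0.91)]
[0.2077 0.6423 0.2483] [3.1416 0.     2.8288] 1.5
```

View pics/side0.png

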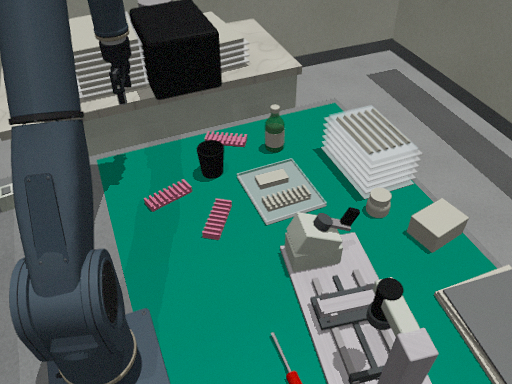

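View pics/top0.png

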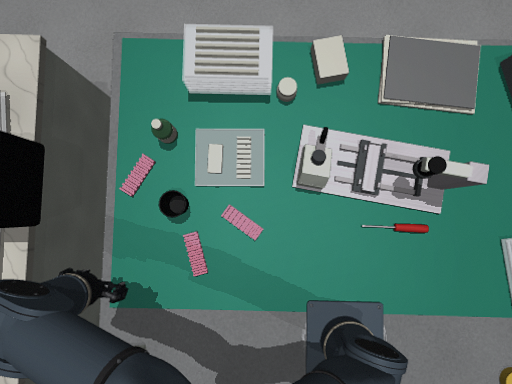

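Candidates: side view has the ribbed white plate (287,198), the smooth spare (272,180), pink look-alikes at (217,220), (167,195) and (226,139), and the fan-like rack (370,150). Top view shows the same, with the plate at (243,157) and the spare at (215,158). By description I choose the white ribbed part in the tray. Next I check it in a close crop and measure the poses.

```bash
cat > b.py <<'E'
from h import *
np.set_printoptions(precision=4,suppress=True)
P={n:read_camera(n) for n in("side","top")}
print(P["top"]["K"][0,0],P["side"]["K"][0,0],P["top"]["distortion"])
def crop(n,x0,y0,x1,y1,w,h): return cv2.resize(P[n]["img"][y0:y1,x0:x1],(w,h),interpolation=cv2.INTER_CUBIC)
A=np.hstack([crop("side",230,150,330,225,400,300),crop("top",185,120,275,187,400,300)])
B=np.hstack([crop("side",270,195,440,384,400,300),crop("top",285,115,495,220,400,300)])
cv2.imwrite("pics/crop.png",np.vstack([A,B])[:,:,::-1])
R={"plate":{"top":(228,132,258,184),"side":(255,182,315,215)},"spare":{"top":(204,138,226,178),"side":(252,164,292,192)}}
for k in R:
  for n in R[k]:
    p=P[n];x0,y0,x1,y1=R[k][n];Q=cloud(p)[y0:y1,x0:x1];im=p["img"][y0:y1,x0:x1].astype(int)
    m=(im.min(2)>175)|(Q[...,2]>.014);q=Q[m];q=q[np.isfinite(q[:,0])]
    print(k,n,m.sum(),"z pct",np.percentile(q[:,2],[5,25,50,75,95]))
    # mask pixels projected on plane z=.02
    v,u=np.where(m);w=np.array([onz(p,(a+x0,b+y0),.02)[:2] for a,b in zip(u,v)])
    r=cv2.minAreaRect((w*1000).astype(np.float32));print("  rect mm",r, "mean",w.mean(0))
    print(np.array2string(im.mean(2).astype(int)[::3,::2],max_line_width=200) if k=="plate" and n=="top" else "")
Q=cloud(P["top"]);im=P["top"]["img"].astype(int)
z=Q[120:220,285:495,2]
for r in range(125,216,6): print(r,(z[r-120,::8]*1000).round().astype(int) if np.isfinite(z[r-120,::8]).all() else z[r-120,::8])
E
python3 b.py
```

```text
381.13893610763836 462.75193045706675 [0.0192 0.     0.     0.     0.    ]
plate top 482 z pct [0.0078 0.0126 0.0198 0.0226 0.0248]
  rect mm ((548.882568359375, 321.07550048828125), (128.19259643554688, 43.45145797729492), 1.4122284650802612) mean [0.5475 0.3204]
[[153 153 154 154 152 153 152 153 152 153 153 153 153 153 153]
 [153 154 154 153 154 154 154 154 154 154 154 154 152 153 154]
 [152 153 153 153 137 118 119 118 119 117 120 130 154 151 153]
 [153 154 153 154 160 200 200 199 200 200 201 201 153 153 153]
 [153 154 153 154 164 117 116 117 119  96 118 102 154 153 154]
 [153 153 154 153 167 192 190 192 192 194 192 171 153 153 153]
 [153 154 154 154 161 203 202 201 201 202 204 195 152 154 154]
 [153 152 153 154 147  84 118 119 121 120 121 147 152 154 154]
 [155 153 154 153 161 200 194 193 193 194 198 193 151 153 153]
 [153 155 154 154 164 131 132 130 129 128 129 132 153 153 153]
 [155 154 154 153 177 191 192 192 192 191 192 160 152 152 154]
 [154 153 154 154 170 199 201 202 202 202 202 195 153 153 152]
 [154 154 154 153 143 100 101 100 101 101  99 128 154 153 154]
 [154 154 154 15
[... 1958 characters left out ...]
0 242 241 239 238 240 238  -2]
179 [  2  16 101 109 115 123  12  26  30  38  52  51  39  16   7  11  14  38
  24  73 129 172 209 241 237 244  -2]
185 [  0  14  36  69  81  87   9  17  11  36  56  52  25  11  13  11   8  45
  29  75 108 132 156 175   6   5  -1]
191 [-2  0 -1  0 10 12  9 11 12 35 35 62  9 15 23 28 23  9  9  9  0 -3  3 -4
 -1 -4 -1]
197 [ 1  4 -1 -1  1  1 -1  0  6 14 13 11 12 14 13  8 13 15 12 11  0  0 -2  0
  1  4 -2]
203 [ 1 -5 -2  3 -2  2 -2 -1  4  3  4 -1  3 11 14 12 11 16 10 10 -3  6  2  0
  4  2  0]
209 [ 1  1  2  1  3 -3 -3 -4 -1 -3  0  0 -2 -1  2  2 -1 10 10 12  0 -1  1 -1
  1 -3  1]
215 [ 0 -6 -1 -1  1 -1 -5 -2  7 -5 -3 -2  1 -5  2 -2  3  4  0  2  0  1  0  3
  3 -2  1]
```

View pics/crop.png

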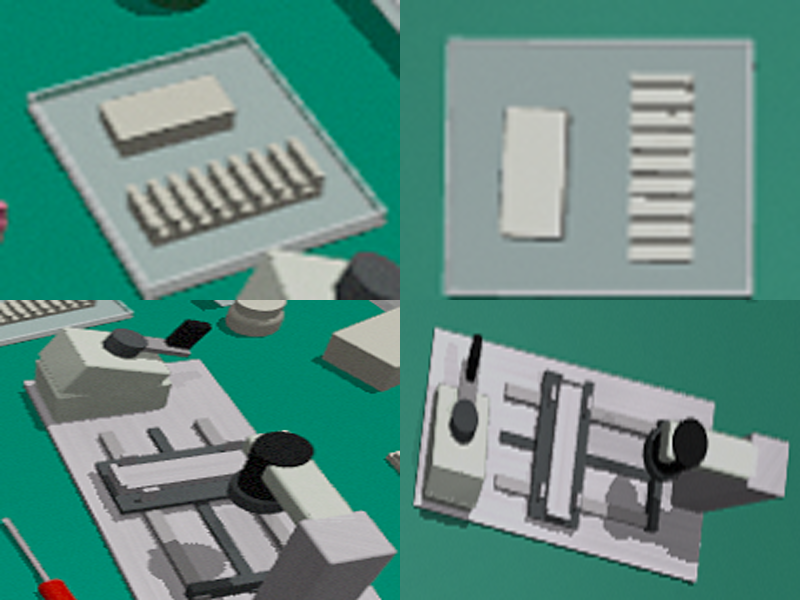

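The crop confirms the choice: ribbed white plate at full-image top (243,157), smooth spare at (215,158). On the stage, the white deck strip is near top (368,168), and the black paddle is at (323,134), pointing away from the robot. Now I fit the stage precisely.

```bash
cat > c.py <<'E'
from h import *
np.set_printoptions(precision=4,suppress=True)
p=read_camera("top");s=read_camera("side");im=p["img"].astype(float)
g=im[...,1]-im[...,0]   # green-ness
bg=np.median(g[205:215,300:330]);print("bg g",bg,"base g",g[195,400])
def edge(u,r0,r1):
    c=g[r0:r1,u];t=bg/2
    i=np.where((c[:-1]-t)*(c[1:]-t)<0)[0]
    return [r0+k+(c[k]-t)/(c[k]-c[k+1]) for k in i]
top=[(u,edge(u,115,160)[0]) for u in range(340,445,3) if edge(u,115,160)]
bot=[(u,edge(u,170,225)[-1]) for u in range(300,435,3) if edge(u,170,225)]
def fit(pts,z):
    w=np.array([onz(p,q,z)[:2] for q in pts])
    for _ in range(3):
        vx,vy,x,y=cv2.fitLine((w*1000).astype(np.float32),cv2.DIST_HUBER,0,.01,.01).ravel()
        n=np.array([-vy,vx]);d=abs((w*1000-[x,y])@n);w=w[d<3*max(.5,np.median(d))]
    return np.array([vx,vy])*np.sign(vy),np.array([x,y]),len(w)
a=fit(top,.011);b=fit(bot,.011)
print("far",a,"near",b,"yaw",[np.degrees(np.arctan2(-v[0][0],v[0][1])) for v in(a,b)])
n=np.array([a[0][1],-a[0][0]]);print("width",(a[1]-b[1])@n)
yaw=np.arctan2(-(a[0]+b[0])[0],(a[0]+b[0])[1])
# short +y edge, rows
gl=[]
for r in range(135,185,3):
    c=g[r,280:320];t=bg/2;k=np.where((c[:-1]>t)&(c[1:]<=t))[0]
    if len(k): k=k[0];gl.append((280+k+(c[k]-t)/(c[k]-c[k+1]),r))
ex=np.array([np.cos(yaw),np.sin(yaw)]);ey=np.array([-ex[1],ex[0]])
wl=np.array([onz(p,q,.0)[:2]*1000 for q in gl]);ye=np.median(wl@ey)
xm=(a[1]@ex+b[1]@ex)/2
# use local projection on centre: rect lines
o=xm*ex+(ye-232.5)*ey;print("origin from base(mm)",o,"yaw",np.degrees(yaw),"hub",o-20*ex+135*ey)
# deck strip: bright
for nm,q,(x0,y0,x1,y1) in(("top",p,(348,138,392,200)),("side",s,(305,275,380,335))):
    C=cloud(q)[y0:y1,x0:x1];I=q["img"][y0:y1,x0:x1].astype(int)
    m=((I.min(2)>150)&(abs(C[...,2]-.052)<.008)).astype(np.uint8)
    nl,L,st,_=cv2.connectedComponentsWithStats(m);k=1+np.argmax(st[1:,4]);v,u=np.where(L==k)
    w=np.array([onz(q,(i+x0,j+y0),.052)[:2]*1000 for i,j in zip(u,v)])
    print(nm,"deck",len(u),"z",np.nanmedian(C[L==k][:,2]),cv2.minAreaRect(w.astype(np.float32)),"mean",w.mean(0),
      "stage-frame range",np.percentile((w-o)@ex,[1,99]),np.percentile((w-o)@ey,[2,98]))
# paddle
for nm,q,(x0,y0,x1,y1) in(("top",p,(310,120,335,165)),("side",s,(305,200,365,235))):
    C=cloud(q)[y0:y1,x0:x1];I=q["img"][y0:y1,x0:x1].astype(int)
    m=(I.max(2)<45);c=C[m];c=c[np.isfinite(c[:,0])&(c[:,2]>.08)]*1000
    S=np.c_[(c[:,:2]-o)@ex,(c[:,:2]-o)@ey,c[:,2]]-[-20,135,115]
    ax=np.array([.4226,0,.9063]);e0=np.array([.9063,0,-.4226]);f=np.cross(ax,e0)
    U=S@ax;X=S@e0;Y=S@f;h=(X>30)
    print(nm,"paddle n",h.sum(),"out",np.percentile(U[h],[5,50,95]),"X",np.percentile(X[h],[5,50,95]),"Y",np.percentile(Y[h],[5,50,95]))
    h=X<25;print("   hub blk",h.sum(),np.percentile(U[h],[5,50,95]),np.percentile(X[h],[5,50,95]),np.percentile(Y[h],[5,50,95]))
E
python3 c.py
```

```text
bg g 79.0 base g -2.0
far (array([0.1568, 0.9876], dtype=float32), array([ 617.9523, -133.3616], dtype=float32), 35) near (array([0.1563, 0.9877], dtype=float32), array([422.8859, -72.9837], dtype=float32), 35) yaw [np.float32(-9.021598), np.float32(-8.992951)]
width 202.12094
origin from base(mm) [524.5456 -77.1402] yaw -9.007275 hub [525.9278  59.3262]
top deck 501 z 0.0514714867733268 ((523.7158203125, -65.53570556640625), (34.42170333862305, 137.06060791015625), 80.95401763916016) mean [525.5048 -65.4935] stage-frame range [-67.6718  64.4933] [-4.5207 28.0149]
side deck 707 z 0.05185178248057276 ((518.8681030273438, -64.1263427734375), (33.6300048828125, 121.68257904052734), 80.8096694946289) mean [516.9135 -63.586 ] stage-frame range [-65.9711  51.0373] [-3.9912 28.1163]
top paddle n 72 out [32.4276 63.5447 68.8495] X [39.5581 42.9157 64.6945] Y [40.1964 45.7116 51.425 ]
   hub blk 38 [ 6.8694 15.3009 23.0832] [-19.8979 -16.9203  -8.5883] [36.299  52.3123 65.3652]
side paddle n 208 out [27.7849 49.6851 67.7574] X [39.3858 49.2557 63.6413] Y [35.604  38.2628 46.5501]
   hub blk 64 [ 4.6067 12.7243 22.1696] [-20.1413  -6.2961   5.8229] [26.5312 29.4393 43.7544]
```

```bash
cat > d.py <<'E'
from h import *
from scipy.optimize import minimize
np.set_printoptions(precision=3,suppress=True)
P=[(read_camera("top"),(305,118,340,178)),(read_camera("side"),(300,200,365,245))]
yaw=np.radians(-9.0);Rz=np.array([[np.cos(yaw),-np.sin(yaw),0],[np.sin(yaw),np.cos(yaw),0],[0,0,1]])
ax=np.array([.4226,0,.9063]);e0=np.array([.9063,0,-.4226]);f=np.cross(ax,e0)
S=6;M=[];V=[]
for q,(x0,y0,x1,y1) in P:
    I=q["img"][y0:y1,x0:x1];I=cv2.resize(I,None,fx=S,fy=S,interpolation=cv2.INTER_LINEAR).astype(int)
    M.append((I.max(2)<85)&(I.max(2)-I.min(2)<25));V.append(I)
def proj(q,W):
    T=np.linalg.inv(np.array(q["world_from_camera"]));r,_=cv2.Rodrigues(T[:3,:3])
    return cv2.projectPoints(W.astype(float),r,T[:3,3],np.array(q["K"]),np.array(q["distortion"]))[0][:,0]
def render(v,i):
    hub=np.array([v[0],v[1],115]);th=v[2];a=np.cos(th)*e0-np.sin(th)*f;t=np.cross(ax,a)
    pad=np.array([(55+i_*14)*a+j*7*t+k*ax for i_ in(-1,1) for j in(-1,1) for k in(22,68)])
    c=np.linspace(0,2*np.pi,30);knob=np.vstack([v[3]*(np.outer(np.cos(c),e0)+np.outer(np.sin(c),f))+h*ax for h in(v[5],v[4])])
    q,(x0,y0,x1,y1)=P[i];m=np.zeros(M[i].shape,np.uint8)
    for B in(pad,knob):
        px=(proj(q,(hub+B@Rz.T)/1000)-[x0,y0]+.5)*S-.5
        cv2.fillConvexPoly(m,cv2.convexHull(px.astype(np.float32)).round().astype(np.int32),1)
    return m>0
def cost(v,idx=(0,1)):
    return -sum((render(v,i)&M[i]).sum()/((render(v,i)|M[i]).sum()) for i in idx)
for idx in((0,1),(0,),(1,)):
  best=None
  for th in(0,.2,.5):
    v0=np.array([523,104,th,13,24,10.])
    for _ in range(2):
        r=minimize(cost,v0,args=(idx,),method="Nelder-Mead",options=dict(initial_simplex=v0+np.vstack([np.zeros(6),np.diag([8,8,.2,3,4,4])]),xatol=.02,fatol=1e-4,maxiter=600));v0=r.x
    if best is None or r.fun<best.fun: best=r
  print(idx,best.fun,best.x)
  if len(idx)==2:
    out=[]
    for i in(0,1):
        o=V[i].astype(np.uint8).copy();c,_=cv2.findContours(render(best.x,i).astype(np.uint8),cv2.RETR_LIST,cv2.CHAIN_APPROX_NONE);cv2.drawContours(o,c,-1,(255,0,0),1)
        c,_=cv2.findContours(M[i].astype(np.uint8),cv2.RETR_LIST,cv2.CHAIN_APPROX_NONE);cv2.drawContours(o,c,-1,(0,255,0),1);out.append(cv2.copyMakeBorder(o,0,360-o.shape[0],0,0,cv2.BORDER_CONSTANT))
    cv2.imwrite("pics/fit.png",np.hstack(out)[:,:,::-1])
E
python3 d.py
```

```text
(0, 1) -1.574490642178755 [534.299 105.922   0.058  18.607  21.568   1.173]
(0,) -0.8798874551275832 [531.486 106.796   0.068  17.973  28.014   5.858]
(1,) -0.7141381269693683 [531.875 104.106  -0.019  18.807  21.968   3.873]
```

View pics/fit.png

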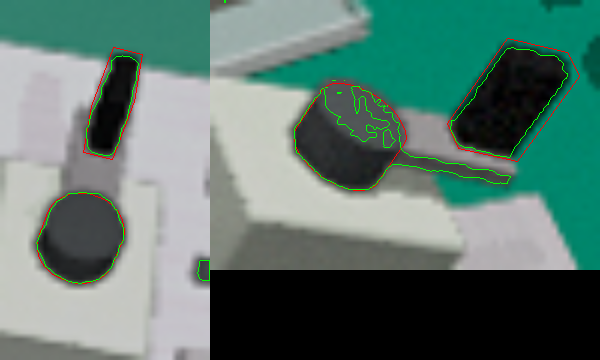

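The model outline fits: knob centre at about (318,157) and paddle at about (324,135) in the top view, giving hub ≈ (0.533, 0.106) and θ ≈ 0.04. Next I fit the plate yaw and work out the first move.

```bash
cat > mv.py <<'E'
from h import *
from scipy.spatial.transform import Rotation as Rn
def go(tgt,yawdeg,base=None):
    """tool-frame shift (mm) and turn (deg) from the present pose to world tgt(mm), yaw"""
    if base is None:
        s=sense();p=np.array(s["tool_pos"])*1000;R=Rn.from_euler("xyz",s["orientation"]);y=s["orientation"][2]
    else: p,y=np.array(base[:3]),np.radians(base[3]);R=Rn.from_euler("xyz",[np.pi,0,y])
    d=R.inv().apply(np.array(tgt)-p);t=-(yawdeg-np.degrees(y));t=(t+180)%360-180
    return d.round(1),round(t,1)
E
python3 - <<'E'
from mv import *
p=read_camera("top");im=p["img"][132:184,228:258].astype(float).mean(2)
L=[]
for r in range(52):
    row=im[r]-153
    if np.median(abs(row[8:22]))<20: continue
    w=abs(row);c=w>15;k=np.where(c)[0]
    # subpixel edges by half-level
    a=k[0]-1+ (1-abs(row[k[0]])/abs(row[10:20]).mean()).clip(0,1);b=k[-1]+1-(1-abs(row[k[-1]])/abs(row[10:20]).mean()).clip(0,1)
    L.append(onz(p,(228+(a+b)/2,132+r),.02)[:2]*1000)
L=np.array(L);f=np.polyfit(L[:,0],L[:,1],1);print(L[[0,-1]],np.degrees(np.arctan(f[0])),np.polyval(f,549),np.std(L[:,1]-np.polyval(f,L[:,0])))
print(go([548,320,90],180),sense()["joint_positions"])
E
```

```text
[[612.96165818 321.68537787]
 [484.86254682 318.09474611]] 0.8573172874085324 320.1517750255536 0.9570246303491238
(array([-423. , -201.9,  158.3]), np.float64(-17.9)) [-1.3417895   0.57564663  0.02489214  1.43710061 -0.01504202  1.12901854
 -0.05648004]
```

Emit:
step_arm(
  translation=[
    [-42,-20,15],
    [-85,-40,30],
    [-127,-61,50],
    [-170,-81,65],
    [-212,-101,80],
    [-254,-121,95],
    [-297,-141,110],
    [-340,-162,125],
    [-382,-182,140],
    [-424,-202,158],
    [-424,-202,158],
    [-424,-202,158],
  ],
  yaw=[-2,-4,-6,-8,-10,-12,-14,-16,-18,-18.8,-18.8,-18.8],
  fingers=65,
  grip_force=25,
)

```text
clock: 3.05
tool_pos: [0.5498, 0.3179, 0.0896]
orientation: [-3.141, -0.001, -3.13]
ft_force: [-1.5, -0.2, 0.1]
opening: 0.0649
grip_force: 0.0
```

Run:
```python
from mv import *
np.set_printoptions(precision=4,suppress=True)
s=sense();print(s["clock"],s["tool_pos"],s["orientation"],s["opening"],s["joint_positions"],s["ft_force"]);print(go([549,320,23],180.9))
p=read_camera("top");q=read_camera("side");
cv2.imwrite("pics/app.png",np.hstack([cv2.resize(q["img"][130:260,200:350],(400,347)),cv2.resize(p["img"][110:227,180:315],(400,347))])[:,:,::-1])
```

```text
3.05 [0.5498 0.3179 0.0896] [-3.1408 -0.0008 -3.1297] 0.06492864644778412 [-0.5512  0.681  -0.0771  1.7185  0.0718  0.746   0.9188] [-1.5112 -0.1986  0.1308]
(array([ 0.7,  2.1, 66.6]), np.float64(-0.2))
```

View pics/app.png

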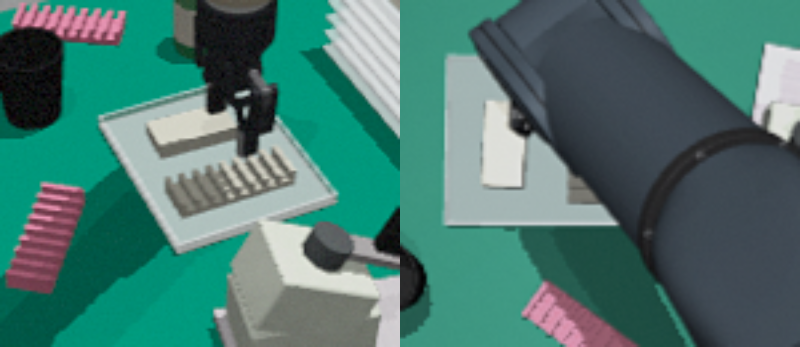

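The gripper is above the plate (side view about (287,195)), clear of the spare. Going down.

Emit:
step_arm(
  translation=[
    [1,2,20],
    [1,2,40],
    [1,2,55],
    [1,2,62],
    [1,2,66],
    [1,2,66],
  ],
  yaw=[0,0,0,0,0,0],
)

```text
clock: 3.75
tool_pos: [0.5478, 0.3219, 0.0243]
orientation: [-3.142, -0.0, -3.126]
ft_force: [0.0, 0.6, 0.3]
opening: 0.0651
grip_force: 0.0
```

Emit:
step_arm(
  translation=[
    [0,0,0],
    [0,0,0],
    [0,0,0],
    [0,0,0],
    [0,0,0],
    [0,0,0],
    [0,0,0],
    [0,0,0],
  ],
  yaw=[0,0,0,0,0,0,0,0],
  fingers=38,
  grip_force=25,
)

```text
clock: 4.55
tool_pos: [0.5484, 0.3217, 0.0252]
orientation: [3.141, 0.001, -3.126]
ft_force: [-0.4, -1.1, 7.3]
opening: 0.0437
grip_force: 26.6
```

Emit:
step_arm(
  translation=[
    [0,0,-5],
    [0,0,-15],
    [0,0,-35],
    [0,0,-65],
    [0,0,-100],
    [0,0,-140],
    [0,0,-175],
    [0,0,-190],
    [0,0,-190],
  ],
  yaw=[0,0,0,0,0,0,0,0,0],
)

```text
clock: 5.45
tool_pos: [0.5489, 0.3222, 0.2177]
orientation: [3.139, 0.004, -3.126]
ft_force: [-0.7, -0.3, -2.2]
opening: 0.0436
grip_force: 25.8
```

Run:
```python
from mv import *
np.set_printoptions(precision=4,suppress=True)
s=sense();print(s["tool_pos"],s["opening"],s["grip_force"],s["ft_force"]);print(go([525.3,-65.1,214],171))
q=read_camera("side")
cv2.imwrite("pics/lift.png",cv2.resize(q["img"][60:260,170:400],(575,500))[:,:,::-1])
```

```text
[0.5489 0.3222 0.2177] 0.04357203638894529 25.827131867408752 [-0.7355 -0.2743 -2.2158]
(array([  29.5, -386.9,    2.5]), np.float64(9.9))
```

View pics/lift.png

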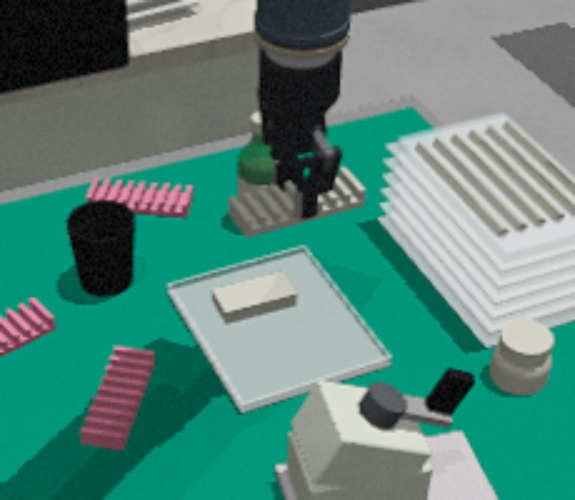

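The plate is held level and centred (side view about (288,140)), and the spare stays in the tray. Carrying it to above the nest.

Emit:
step_arm(
  translation=[
    [1,-15,0],
    [4,-50,0],
    [7,-90,0],
    [10,-130,0],
    [13,-170,0],
    [16,-210,0],
    [19,-250,0],
    [22,-290,0],
    [25,-330,0],
    [28,-365,0],
    [30,-387,0],
    [30,-387,0],
  ],
  yaw=[0,1,2,3,4,5,6,7,8,9,9.9,9.9],
)

```text
clock: 6.7
tool_pos: [0.5217, -0.071, 0.2129]
orientation: [-3.139, -0.003, 2.977]
ft_force: [0.1, -0.1, -0.8]
opening: 0.0429
grip_force: 25.8
```

Run:
```python
from mv import *
np.set_printoptions(precision=4,suppress=True)
s=sense();print(s["tool_pos"],s["orientation"],s["opening"],s["grip_force"],s["ft_force"],s["joint_positions"]);print(go([525.3,-65.1,90],171))
```

```text
[ 0.5217 -0.071   0.2129] [-3.139  -0.0029  2.9771] 0.04293358972124212 25.824544429779053 [ 0.1362 -0.0773 -0.7664] [0.044  0.3948 0.0009 1.8749 0.0024 0.8751 1.4496]
(array([ -3. ,   6.7, 122.9]), np.float64(-0.4))
```

Emit:
step_arm(
  translation=[
    [0,0,10],
    [0,0,35],
    [0,0,65],
    [0,0,90],
    [0,0,110],
    [0,0,110],
    [0,0,110],
    [0,0,110],
  ],
  yaw=[0,0,0,0,0,0,0,0],
)

```text
clock: 7.5
tool_pos: [0.5243, -0.0654, 0.105]
orientation: [3.141, 0.001, 2.985]
ft_force: [0.5, -0.4, -1.4]
opening: 0.0432
grip_force: 26.0
```

Run:
```python
from mv import *
np.set_printoptions(precision=4,suppress=True)
s=sense();print(s["tool_pos"],s["orientation"],s["opening"],s["grip_force"],s["ft_force"]);print(go([525.3,-65.1,74],171))
q=read_camera("side");p=read_camera("top")
Q=cloud(q);C=Q[255:345,290:400]
cv2.imwrite("pics/nest.png",np.hstack([cv2.resize(q["img"][240:350,290:400],(400,400)),cv2.resize(p["img"][125:210,330:415],(400,400))])[:,:,::-1])
```

```text
[ 0.5243 -0.0654  0.105 ] [3.1413 0.0009 2.9849] 0.04318020449622115 25.959507822990417 [ 0.5235 -0.4119 -1.3977]
(array([-0.9,  0.5, 31. ]), np.float64(0.0))
```

View pics/nest.png

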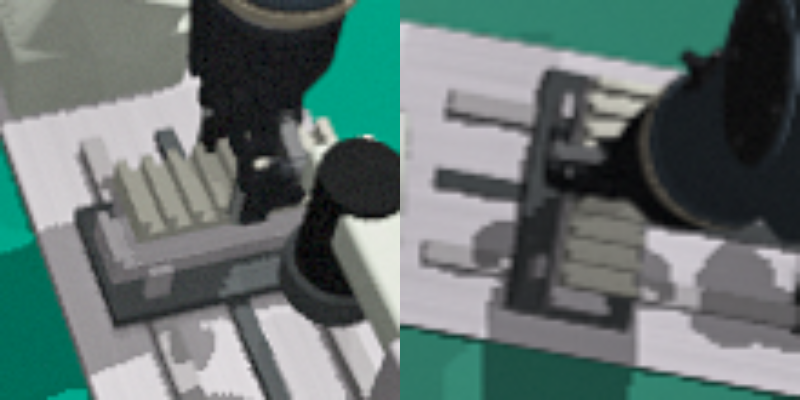

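Aligned: the plate ribs lie over the deck, with parallax as expected (top view about (370,165)). Lowering gently.

Emit:
step_arm(
  translation=[
    [-0.5,0.5,8],
    [-0.5,0.5,16],
    [-0.5,0.5,21],
    [-0.5,0.5,24],
    [-0.5,0.5,26],
    [-0.5,0.5,27],
    [-0.5,0.5,28],
    [-0.5,0.5,28],
  ],
  yaw=[0,0,0,0,0,0,0,0],
)

```text
clock: 8.4
tool_pos: [0.5245, -0.0654, 0.0763]
orientation: [-3.142, 0.0, 2.984]
ft_force: [-0.3, -0.6, -1.2]
opening: 0.0433
grip_force: 26.0
```

Emit:
step_arm(
  translation=[
    [0,0,1],
    [0,0,2],
    [0,0,2],
    [0,0,2],
  ],
  yaw=[0,0,0,0],
)

```text
clock: 8.8
tool_pos: [0.5244, -0.0654, 0.0743]
orientation: [-3.142, -0.0, 2.984]
ft_force: [-0.1, 0.6, -1.0]
opening: 0.0431
grip_force: 26.0
```

Emit:
step_arm(
  translation=[
    [0,0,0.7],
    [0,0,1.4],
    [0,0,1.5],
    [0,0,1.5],
  ],
  yaw=[0,0,0,0],
)

```text
clock: 9.2
tool_pos: [0.5245, -0.0654, 0.074]
orientation: [3.142, 0.001, 2.984]
ft_force: [-4.3, 1.0, 16.8]
opening: 0.0433
grip_force: 28.0
```

Contact occurs at the expected deck height. Easing the load and releasing.

Emit:
step_arm(
  translation=[
    [0,0,-1],
    [0,0,-1],
  ],
  yaw=[0,0],
)

```text
clock: 9.4
tool_pos: [0.5246, -0.0654, 0.0741]
orientation: [3.142, 0.001, 2.984]
ft_force: [-2.0, 0.5, 7.8]
opening: 0.0431
grip_force: 27.0
```

Emit:
step_arm(
  translation=[
    [0,0,0],
    [0,0,0],
    [0,0,0],
    [0,0,0],
    [0,0,0],
    [0,0,-10],
    [0,0,-35],
    [0,0,-75],
    [0,0,-110],
    [0,0,-125],
    [0,0,-125],
  ],
  yaw=[0,0,0,0,0,0,0,0,0,0,0],
  fingers=58,
)

```text
clock: 10.5
tool_pos: [0.5257, -0.0656, 0.202]
orientation: [3.141, 0.005, 2.984]
ft_force: [0.2, -0.1, -0.5]
opening: 0.0584
grip_force: 0.0
```

Run:
```python
from mv import *
np.set_printoptions(precision=4,suppress=True)
s=sense();print(s["clock"],s["tool_pos"],s["orientation"],s["opening"],s["grip_force"],s["ft_force"],s["joint_positions"])
q=read_camera("side");p=read_camera("top")
for n,c in(("side",q),("top",p)):
    for k in("plate","crank_grip"):
        for r in spot_point(c,k)[:4]: print(n,k,r["centre"],r["confidence"],depthpt(c,r["centre"]))
C=cloud(q)[270:340,300:385];I=q["img"][270:340,300:385].astype(int)
m=(C[...,2]>.062)&(C[...,2]<.08)&(abs(C[...,1]+.065)<.05)&(I.min(2)>110);w=C[m];print(m.sum(),np.percentile(w,[2,50,98],axis=0))
cv2.imwrite("pics/placed.png",np.hstack([cv2.resize(q["img"][240:350,290:400],(400,400)),cv2.resize(p["img"][125:210,330:415],(400,400))])[:,:,::-1])
```

```text
10.5 [ 0.5257 -0.0656  0.202 ] [3.1411 0.0051 2.9839] 0.0584303381725277 0.0 [ 0.1678 -0.1135 -0.5285] [ 0.0382  0.4083 -0.0038  1.8879  0.0021  0.8403  1.4464]
side plate [217.6, 222.8] 0.77 [0.3426 0.2981 0.0163]
side plate [226.9, 143.1] 0.77 [0.4845 0.629  0.0078]
side plate [167.7, 195.8] 0.6 [0.247  0.4534 0.0138]
side crank_grip [347.0, 214.0] 0.75 [0.5239 0.0017 0.2543]
top plate [197.4, 252.2] 0.78 [0.2535 0.454  0.0103]
top plate [372.0, 167.4] 0.77 [ 0.5212 -0.065   0.0657]
top plate [242.4, 221.2] 0.69 [0.3515 0.3182 0.0102]
top plate [139.6, 178.5] 0.67 [0.4766 0.6415 0.0098]
top crank_grip [321.2, 132.8] 0.75 [0.6074 0.098  0.1327]
543 [[ 0.4547 -0.0881  0.0623]
 [ 0.5112 -0.0619  0.0714]
 [ 0.5741 -0.0348  0.0748]]
```

View pics/placed.png

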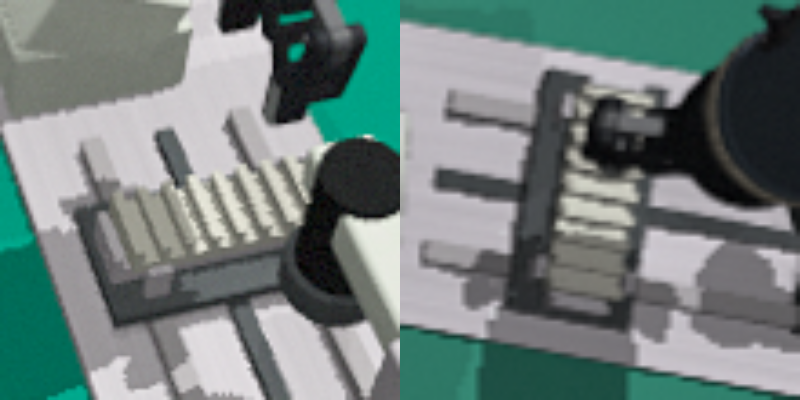

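The plate lies flat in the nest (top view about (370,167)). Now I plan the crank: straddle the paddle with the fingers as a loose cage and follow its tilted circle.

```bash
cat > ck.py <<'E'
from mv import *
np.set_printoptions(precision=1,suppress=True,linewidth=150)
hub=np.array([533,106,115.]);yw=np.radians(-9.);Rz=Rn.from_euler("z",yw).as_matrix()
AX=Rz@[.4226,0,.9063];E0=Rz@[.9063,0,-.4226];F=np.cross(AX,E0)
def pose(th,out=52,s=0,branch=0):
    a=np.cos(th)*E0-np.sin(th)*F;t=-np.sin(th)*E0-np.cos(th)*F
    h=np.array([t[0],t[1],0]);h/=np.linalg.norm(h)
    y=np.degrees(np.arctan2(h[1],h[0]))+90   # tool y along +-t
    nom=-9-np.degrees(th)+180+branch*180
    while y-nom>90:y-=180
    while y-nom<-90:y+=180
    return hub+55*a+out*AX+s*h,y
def rows(ths,base,out=52,s=7,branch=0):
    T=[];Y=[];
    for th in ths:
        P,y=pose(th,out,s,branch);d,_=go(P,0,base);T.append([round(float(v)) for v in d]);Y.append(round(-(y-base[3]),1))
    print(T);print([round(float(v)) for v in Y]);print("end world",P,y)
E
python3 - <<'E'
from ck import *
P,y=pose(.05,52);print(P,y,go(P+50*AX,y),go(P,y))
E
```

```text
[603.4  92.1 138.9] 168.40317874147098 (array([-75.1, 168. ,  13.5]), np.float64(2.6)) (array([-54. , 168. ,  58.8]), np.float64(2.6))
```

Emit:
step_arm(
  translation=[
    [-8,15,-5],
    [-22,50,-5],
    [-36,85,-5],
    [-50,120,0],
    [-65,150,5],
    [-73,165,10],
    [-75,168,13],
    [-75,168,13],
    [-75,168,13],
    [-75,168,13],
  ],
  yaw=[0,0,1,1,2,2.6,2.6,2.6,2.6,2.6],
  fingers=42,
)

```text
clock: 11.8
tool_pos: [0.6246, 0.0869, 0.1863]
orientation: [-3.141, 0.0, 2.937]
ft_force: [-0.6, -0.5, -0.6]
opening: 0.0422
grip_force: 0.0
```

Run:
```python
from ck import *
s=sense();print(np.array(s["tool_pos"])*1000,np.degrees(s["orientation"]),s["opening"],s["ft_force"],s["joint_positions"][6])
P,y=pose(.05,52);print(go(P,y))
q=read_camera("side");p=read_camera("top")
cv2.imwrite("pics/crk.png",np.hstack([cv2.resize(q["img"][160:260,290:390],(400,400)),cv2.resize(p["img"][105:180,285:360],(400,400))])[:,:,::-1])
```

```text
[624.6  86.9 186.3] [-180.     0.   168.3] 0.04221333983652657 [-0.6 -0.5 -0.6] 1.153231212732914
(array([21.7,  0.8, 47.4]), np.float64(-0.1))
```

View pics/crk.png

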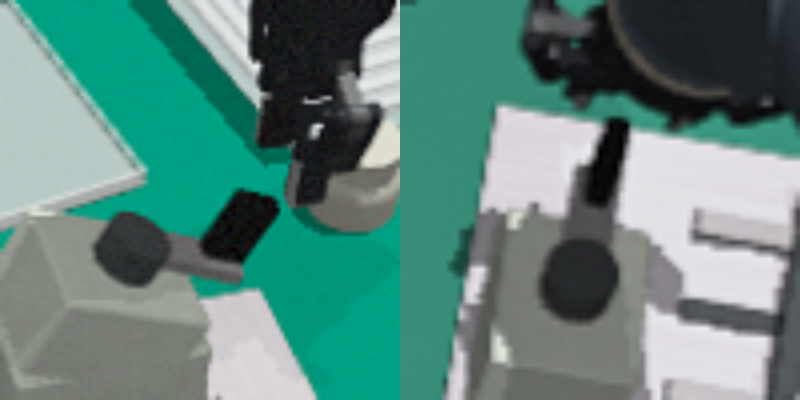

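The gripper is outward of the paddle (top view about (321,135)), fingers astride along y. I check the alignment with the depth data before entering.

Run:
```python
from ck import *
for n,(x0,y0,x1,y1) in(("top",(295,100,360,150)),("side",(335,160,400,225))):
    q=read_camera(n);C=cloud(q)[y0:y1,x0:x1].reshape(-1,3)*1000;I=q["img"][y0:y1,x0:x1].reshape(-1,3).max(1)
    for lo,hi in((160,175),(175,190),(190,205)):
        w=C[(C[:,2]>lo)&(C[:,2]<hi)&(I<130)]
        d=(w-[624.6,86.9,0]);yy=d@Rz[:,1];xx=d@Rz[:,0]
        if len(w)>4: print(n,lo,len(w),"stage y rel tcp",np.percentile(yy,[3,15,50,85,97]),"x",np.percentile(xx,[3,50,97]))
    w=C[(C[:,2]>125)&(C[:,2]<158)&(I<45)&(C[:,0]>570)];d=w-[624.6,86.9,0]
    print(n,"paddle y",np.percentile(d@Rz[:,1],[5,50,95]),"x",np.percentile(d@Rz[:,0],[5,50,95]),len(w))
```

```text
top 175 20 stage y rel tcp [-29.  -23.4  25.2  34.2  36.4] x [-12.8  -9.8  -4.3]
top 190 7 stage y rel tcp [-23.1 -21.3  24.8  27.4  29.1] x [-12.9 -11.1 -10.4]
top paddle y [-2.6  2.7  9. ] x [-42.2 -30.3  -6.2] 70
side 160 16 stage y rel tcp [-26.4 -25.3  21.6  23.7  24. ] x [-12.   -4.5   7.7]
side 175 85 stage y rel tcp [-33.4 -31.1  20.9  24.1  25.8] x [-13.1  -5.2   7.7]
side 190 87 stage y rel tcp [-34.4 -32.7 -21.4  23.8  26.8] x [-13.7  -7.    4.4]
side paddle y [-7.1 -4.   3.7] x [-41.6 -27.1  -9.6] 167
```

Emit:
step_arm(
  translation=[
    [4,0,9],
    [9,0,19],
    [13,0,28],
    [18,1,38],
    [22,1,47],
    [22,1,47],
    [22,1,47],
  ],
  yaw=[0,0,0,0,0,0,0],
)

```text
clock: 12.7
tool_pos: [0.6035, 0.0942, 0.1386]
orientation: [-3.141, -0.0, 2.939]
ft_force: [0.1, -0.5, -0.1]
opening: 0.0421
grip_force: 0.0
```

Run:
```python
from ck import *
s=sense();b=list(np.array(s["tool_pos"])*1000)+[np.degrees(s["orientation"][2])];print(np.array(b),s["ft_force"])
d=np.radians(8)
rows(.05+d*np.array([0,.3,1,2,3,4,5,6,7,8,9,10]),b)
```

```text
[603.5  94.2 138.6 168.4] [ 0.1 -0.5 -0.1]
[[0, -9, 0], [0, -11, 0], [1, -17, -1], [3, -24, -2], [7, -31, -3], [11, -37, -4], [16, -43, -6], [21, -48, -9], [27, -52, -12], [34, -54, -14], [41, -56, -17], [48, -57, -21]]
[0, 2, 7, 15, 22, 30, 38, 46, 54, 62, 71, 80]
end world [545.3  47.8 159.2] 88.86386708388397
```

Emit:
step_arm(
  translation=[
    [0,-9,0],
    [0,-11,0],
    [1,-17,-1],
    [3,-24,-2],
    [7,-31,-3],
    [11,-37,-4],
    [16,-43,-6],
    [21,-48,-9],
    [27,-52,-12],
    [34,-54,-14],
    [41,-56,-17],
    [48,-57,-21],
  ],
  yaw=[0,2,7,15,22,30,38,46,54,62,71,79],
)

```text
clock: 13.9
tool_pos: [0.5469, 0.0485, 0.1607]
orientation: [3.137, -0.001, 1.552]
ft_force: [5.5, 3.1, -3.0]
opening: 0.0422
grip_force: 3.0
```

```bash
cat > nx.py <<'E'
from ck import *
import sys
th0,th1,n,br=float(sys.argv[1]),float(sys.argv[2]),int(sys.argv[3]),int(sys.argv[4])
s=sense();b=list(np.array(s["tool_pos"])*1000)+[np.degrees(s["orientation"][2])]
print(s["clock"],np.array(b),"ft",np.array(s["ft_force"]),"q7",s["joint_positions"][6])
if len(sys.argv)>5:   # use nominal commanded pose at th0 as base
    P,y=pose(th0,s=7,branch=br);print("meas-nom",np.array(b[:3])-P,b[3]-y);b=list(P)+[y]
rows(np.linspace(th0,th1,n+1)[1:],b,branch=br)
for cam in("side","top"):
    p=read_camera(cam);r=[(x["centre"],depthpt(p,x["centre"])) for x in spot_point(p,"plate")];r=[c for _,c in r if c is not None and c[1]<.1 and c[0]>.4]
    print(cam,"plate",r)
E
python3 nx.py 1.446 2.98 11 0 n
```

```text
13.9 [546.9  48.5 160.7  88.9] ft [ 5.5  3.1 -3. ] q7 0.10400013246330256
meas-nom [1.6 0.7 1.5] 0.06705359792425725
[[2, -7, -3], [4, -13, -6], [8, -19, -10], [12, -25, -13], [18, -30, -16], [24, -34, -18], [30, -37, -20], [37, -40, -22], [45, -41, -24], [52, -42, -25], [60, -42, -26]]
[9, 18, 26, 35, 43, 52, 59, 67, 75, 82, 90]
end world [504.8 108.5 185.1] -0.5956928531973062
side plate [array([ 0.5, -0.1,  0.1]), array([ 0.5, -0.1,  0.1])]
top plate []
```

Emit:
step_arm(
  translation=[
    [2,-7,-3],
    [4,-13,-6],
    [8,-19,-10],
    [12,-25,-13],
    [18,-30,-16],
    [24,-34,-18],
    [30,-37,-20],
    [37,-40,-22],
    [45,-41,-24],
    [52,-42,-25],
    [60,-42,-26],
  ],
  yaw=[8,16,25,33,42,50,58,66,74,82,90],
)

```text
clock: 15.2
tool_pos: [0.5047, 0.1066, 0.1864]
orientation: [3.14, -0.002, -0.015]
ft_force: [3.2, -4.7, 2.4]
opening: 0.0421
grip_force: 2.6
```

```bash
python3 nx.py 2.98 3.9 8 0 n
```

```text
15.2 [504.7 106.6 186.4  -0.9] ft [ 3.2 -4.7  2.4] q7 -1.2427136135036845
meas-nom [-0.1 -1.9  1.3] -0.28586456085253875
[[1, -6, 0], [3, -12, 0], [5, -18, 0], [8, -24, 1], [12, -29, 2], [16, -34, 3], [20, -38, 4], [25, -42, 6]]
[6, 12, 18, 24, 30, 36, 43, 49]
end world [530.2 150.1 179. ] -49.65190600253928
side plate [array([ 0.5, -0.1,  0.1])]
top plate [array([0.5, 0.1, 0.6])]
```

Emit:
step_arm(
  translation=[
    [1,-6,0],
    [3,-12,0],
    [5,-18,0],
    [8,-24,1],
    [12,-29,2],
    [16,-34,3],
    [20,-38,4],
    [25,-42,6],
    [25,-42,6],
  ],
  yaw=[6,12,18,24,30,36,43,49,49],
)

```text
clock: 16.3
tool_pos: [0.5289, 0.1493, 0.1791]
orientation: [3.139, 0.0, -0.865]
ft_force: [-0.0, -0.5, -0.2]
opening: 0.0419
grip_force: 0.3
```

```bash
cat > rg.py <<'E'
from ck import *
import sys
th,br=float(sys.argv[1]),int(sys.argv[2])
s=sense();b=list(np.array(s["tool_pos"])*1000)+[np.degrees(s["orientation"][2])]
print(s["clock"],np.array(b),"ft",np.array(s["ft_force"]),"q7",s["joint_positions"][6])
P0,y0=pose(th,s=7,branch=br);print("meas-nom",np.array(b[:3])-P0,b[3]-y0)
# centre above, rotate -180 tool, come down centred (s=0)
for o in(52,77,102): print("out",o,go(pose(th,o,0,br)[0],y0,b))
P1,y1=pose(th,s=0,branch=br+1);b2=list(pose(th,102,0,br)[0])+[y1]
print("after turn",y1-y0,"descent to",go(P1,y1,b2))
E
python3 rg.py 3.9 0
```

```text
16.3 [528.9 149.3 179.1 -49.6] ft [-0.  -0.5 -0.2] q7 -1.9582333298485508
meas-nom [-1.3 -0.8  0.1] 0.09615839708960294
out 52 (array([0.2, 5.5, 0.1]), np.float64(0.1))
out 77 (array([  8.3,  -1.4, -22.5]), np.float64(0.1))
out 102 (array([ 16.3,  -8.2, -45.2]), np.float64(0.1))
after turn 180.0 descent to (array([ 16. , -13.8,  45.3]), np.float64(0.0))
```

Emit:
step_arm(
  translation=[
    [0,8,0],
    [1,9,-4],
    [5,6,-15],
    [10,2,-29],
    [16,-4,-45],
    [16,-4,-45],
    [16,-4,-45],
    [16,-4,-45],
    [16,-4,-45],
    [16,-4,-45],
    [16,-4,-45],
    [16,-4,-45],
  ],
  yaw=[0,0,0,0,0,-8,-16,-24,-32,-40,-48,-56],
)

```text
clock: 17.5
tool_pos: [0.5431, 0.1404, 0.2261]
orientation: [-3.141, -0.002, 0.118]
ft_force: [-0.8, 0.5, 0.1]
opening: 0.0419
grip_force: 0.0
```

Emit:
step_arm(
  translation=[
    [0,0,0],
    [0,0,0],
    [0,0,0],
    [0,0,0],
    [0,0,0],
    [0,0,0],
    [0,0,0],
    [0,0,0],
    [0,0,0],
    [0,0,0],
    [0,0,0],
    [0,0,0],
  ],
  yaw=[-8,-16,-24,-32,-40,-48,-56,-64,-72,-80,-88,-96],
)

```text
clock: 18.7
tool_pos: [0.5432, 0.1402, 0.2261]
orientation: [3.14, 0.0, 1.793]
ft_force: [0.8, 0.2, -0.2]
opening: 0.0422
grip_force: 0.0
```

```bash
cat > vw.py <<'E'
from ck import *
import sys
th,br=float(sys.argv[1]),int(sys.argv[2])
s=sense();t=np.array(s["tool_pos"])*1000;print(s["clock"],t,np.degrees(s["orientation"]),"ft",np.array(s["ft_force"]),"q7",s["joint_positions"][6])
for n in("top","side"):
    q=read_camera(n);C=cloud(q).reshape(-1,3)*1000;I=q["img"].reshape(-1,3).max(1)
    S=(C-hub);U=S@AX;X=S@E0;Y=-S@F;r=np.hypot(X,Y)
    m=(U>35)&(U<70)&(r>35)&(r<75)&(I<50)
    if m.sum()>5: print(n,m.sum(),"theta",np.percentile(np.arctan2(Y[m],X[m])%(2*np.pi),[10,50,90]),"r",np.percentile(r[m],[10,50,90]),"U",np.percentile(U[m],[10,90]))
P,y=pose(th,52,0,br);print("to cage centre",go(P,y),"above",go(pose(th,102,0,br)[0],y))
E
python3 vw.py 3.82 1
```

```text
18.7 [543.2 140.2 226.1] [179.9   0.  102.7] ft [ 0.8  0.2 -0.2] q7 0.11894094867416063
top 60 theta [3.7 3.8 3.9] r [55.9 66.9 69.6] U [38.8 67.2]
side 162 theta [3.7 3.7 3.8] r [45.7 55.  65.4] U [38.8 66.8]
to cage centre (array([  7.3, -20.4,  45.8]), np.float64(-32.3)) above (array([-0.5, -0.7,  0.5]), np.float64(-32.3))
```

Emit:
step_arm(
  translation=[
    [0,-1,0],
    [0,-1,0],
    [0,-1,0],
    [0,-1,0],
    [0,-1,0],
    [1,-4,9],
    [3,-8,18],
    [4,-12,27],
    [6,-16,36],
    [7,-20,46],
    [7,-20,46],
  ],
  yaw=[-8,-16,-24,-30,-32,-32,-32,-32,-32,-32,-32],
)

```text
clock: 19.9
tool_pos: [0.52, 0.1431, 0.1772]
orientation: [-3.139, -0.001, 2.345]
ft_force: [0.2, -0.8, 0.5]
opening: 0.0421
grip_force: 0.0
```

```bash
python3 nx.py 3.8 5.3 12 1
```

```text
19.9 [520.  143.1 177.2 134.4] ft [ 0.2 -0.8  0.5] q7 0.5818290477777383
[[-2, 14, -1], [-4, 20, 1], [-7, 26, 3], [-10, 31, 6], [-14, 36, 8], [-19, 40, 11], [-24, 44, 14], [-30, 47, 17], [-36, 49, 20], [-42, 50, 23], [-49, 50, 25], [-55, 50, 28]]
[6, 13, 20, 28, 35, 43, 51, 59, 67, 75, 82, 90]
end world [594.1 138.5 149.2] 44.686124462281754
side plate [array([ 0.5, -0.1,  0.1]), array([ 0.5, -0.1,  0.1])]
top plate [array([ 0.5, -0.1,  0.1])]
```

Emit:
step_arm(
  translation=[
    [-2,14,-1],
    [-4,20,1],
    [-7,26,3],
    [-10,31,6],
    [-14,36,8],
    [-19,40,11],
    [-24,44,14],
    [-30,47,17],
    [-36,49,20],
    [-42,50,23],
    [-49,50,25],
    [-55,50,28],
  ],
  yaw=[6,13,20,28,35,43,51,59,67,75,82,90],
)

```text
clock: 21.3
tool_pos: [0.5945, 0.139, 0.1506]
orientation: [-3.139, 0.002, 0.77]
ft_force: [-5.9, 1.4, 2.0]
opening: 0.0422
grip_force: 2.3
```

```bash
python3 nx.py 5.3 6.7 12 1 n
```

```text
21.3 [594.5 139.  150.6  44.1] ft [-5.9  1.4  2. ] q7 -0.6052530149395198
meas-nom [0.4 0.6 1.3] -0.5720595692201513
[[-1, 6, 2], [-3, 12, 4], [-6, 18, 6], [-9, 23, 7], [-13, 28, 8], [-17, 33, 9], [-22, 37, 10], [-27, 41, 10], [-33, 44, 10], [-39, 46, 10], [-45, 48, 9], [-51, 50, 8]]
[7, 14, 20, 26, 33, 39, 45, 51, 57, 63, 69, 76]
end world [592.6  67.4 140.9] -30.864747841310532
side plate [array([ 0.5, -0.1,  0.1])]
top plate [array([ 0.5, -0.1,  0.1])]
```

Emit:
step_arm(
  translation=[
    [-1,6,2],
    [-3,12,4],
    [-6,18,6],
    [-9,23,7],
    [-13,28,8],
    [-17,33,9],
    [-22,37,10],
    [-27,41,10],
    [-33,44,10],
    [-39,46,10],
    [-45,48,9],
    [-51,50,8],
  ],
  yaw=[7,14,20,26,33,39,45,51,57,63,69,76],
)

```text
clock: 22.7
tool_pos: [0.5946, 0.0694, 0.1427]
orientation: [-3.139, 0.001, -0.55]
ft_force: [0.1, 6.7, -3.0]
opening: 0.0418
grip_force: 2.7
```

```bash
python3 nx.py 6.7 7.2 4 1 n
```

```text
22.7 [594.6  69.4 142.7 -31.5] ft [ 0.1  6.7 -3. ] q7 -1.5262120678535733
meas-nom [1.9 1.9 1.8] -0.6582735626023393
[[-1, 7, -1], [-3, 13, -3], [-6, 19, -5], [-10, 25, -7]]
[7, 14, 21, 28]
end world [571.8  51.1 148. ] -58.77785491503829
side plate [array([ 0.5, -0.1,  0.1])]
top plate [array([ 0.5, -0.1,  0.1])]
```

Emit:
step_arm(
  translation=[
    [-1,7,-1],
    [-3,13,-3],
    [-6,19,-5],
    [-10,25,-7],
    [-10,25,-7],
  ],
  yaw=[7,14,21,28,28],
)

```text
clock: 23.4
tool_pos: [0.5734, 0.0512, 0.1503]
orientation: [-3.14, -0.001, -1.039]
ft_force: [3.1, 1.4, 0.8]
opening: 0.0424
grip_force: 1.2
```

```bash
python3 rg.py 7.2 1; python3 vw.py 7.1 1
```

```text
23.4 [573.4  51.2 150.3 -59.5] ft [3.1 1.4 0.8] q7 -1.8860714218754497
meas-nom [1.5 0.2 2.3] -0.7492810713806506
out 52 (array([-0.7, -5.6,  2.3]), np.float64(-0.7))
out 77 (array([  6. , -13.7, -20.3]), np.float64(-0.7))
out 102 (array([ 12.7, -21.9, -43. ]), np.float64(-0.7))
after turn 180.0 descent to (array([ 13.6, -16.1,  45.3]), np.float64(0.0))
23.4 [573.4  51.2 150.3] [-179.9   -0.1  -59.5] ft [3.1 1.4 0.8] q7 -1.8860714218754497
side 142 theta [0.8 1.  1.5] r [56.  64.4 71.9] U [39.6 67.5]
to cage centre (array([ -1.1, -10.8,   4. ]), np.float64(-6.3)) above (array([ 12.5, -27.1, -41.3]), np.float64(-6.3))
```

Emit:
step_arm(
  translation=[
    [-1,-9,2],
    [0,-11,0],
    [4,-16,-12],
    [8,-22,-27],
    [13,-27,-42],
    [13,-27,-42],
    [13,-27,-42],
    [13,-27,-42],
    [13,-27,-42],
    [13,-27,-42],
    [13,-27,-42],
    [13,-27,-42],
  ],
  yaw=[0,0,0,0,0,-8,-16,-24,-32,-40,-48,-56],
)

```text
clock: 24.7
tool_pos: [0.603, 0.053, 0.1928]
orientation: [3.141, -0.001, -0.057]
ft_force: [0.6, 0.1, -0.7]
opening: 0.042
grip_force: 0.0
```

Emit:
step_arm(
  translation=[
    [0,0,0],
    [0,0,0],
    [0,0,0],
    [0,0,0],
    [0,0,0],
    [0,0,0],
    [0,0,0],
    [0,0,0],
    [0,0,0],
    [0,0,0],
    [0,0,0],
    [0,0,0],
  ],
  yaw=[-8,-16,-24,-32,-40,-48,-56,-64,-72,-80,-88,-96],
)

```text
clock: 25.9
tool_pos: [0.6031, 0.0526, 0.1928]
orientation: [3.14, 0.001, 1.618]
ft_force: [-0.3, 0.4, 0.7]
opening: 0.0418
grip_force: 0.0
```

```bash
python3 vw.py 7.1 2
```

```text
25.9 [603.1  52.6 192.8] [179.9   0.1  92.7] ft [-0.3  0.4  0.7] q7 0.16635427626227112
top 58 theta [0.8 0.9 1. ] r [40.7 44.3 55.4] U [38.4 67. ]
side 179 theta [0.9 1.  1. ] r [44.9 56.  66. ] U [38.3 66.8]
to cage centre (array([  6. , -20.8,  46.6]), np.float64(-34.6)) above (array([1.8, 0. , 1.3]), np.float64(-34.6))
```

Emit:
step_arm(
  translation=[
    [1,0,0],
    [1,0,0],
    [2,0,0],
    [2,0,0],
    [2,-1,2],
    [3,-5,10],
    [4,-9,19],
    [4,-13,28],
    [5,-17,37],
    [6,-21,46],
    [6,-21,46],
  ],
  yaw=[-8,-16,-24,-32,-34,-34,-34,-34,-34,-34,-34],
)

```text
clock: 27.1
tool_pos: [0.5798, 0.0591, 0.1443]
orientation: [-3.139, -0.001, 2.206]
ft_force: [0.5, -0.3, 0.5]
opening: 0.0421
grip_force: 0.0
```

```bash
python3 nx.py 7.1 8.6 12 2
```

```text
27.1 [579.8  59.1 144.3 126.4] ft [ 0.5 -0.3  0.5] q7 0.6472677314575433
[[-1, -12, -4], [1, -19, -7], [3, -24, -9], [7, -30, -12], [11, -34, -15], [16, -38, -18], [21, -42, -21], [27, -44, -24], [33, -46, -26], [40, -47, -29], [46, -47, -31], [53, -47, -34]]
[7, 14, 22, 29, 37, 45, 53, 61, 69, 76, 84, 91]
end world [510.9  73.7 177.9] 35.4409946845559
side plate [array([ 0.5, -0.1,  0.1])]
top plate []
```

Emit:
step_arm(
  translation=[
    [-1,-12,-4],
    [1,-19,-7],
    [3,-24,-9],
    [7,-30,-12],
    [11,-34,-15],
    [16,-38,-18],
    [21,-42,-21],
    [27,-44,-24],
    [33,-46,-26],
    [40,-47,-29],
    [46,-47,-31],
    [53,-47,-34],
  ],
  yaw=[7,14,22,29,37,45,53,61,69,76,84,91],
)

```text
clock: 28.5
tool_pos: [0.5161, 0.0732, 0.182]
orientation: [3.136, -0.007, 0.612]
ft_force: [8.8, -1.5, 3.6]
opening: 0.0421
grip_force: 3.7
```

```bash
python3 nx.py 8.6 9.5 9 2 n
```

```text
28.5 [516.1  73.2 182.   35.1] ft [ 8.8 -1.5  3.6] q7 -0.651509501289977
meas-nom [ 5.2 -0.5  4.1] -0.3848401445472831
[[1, -5, -2], [2, -10, -3], [4, -15, -4], [7, -20, -5], [10, -25, -6], [13, -29, -7], [17, -33, -7], [21, -37, -8], [25, -41, -7]]
[6, 11, 17, 22, 28, 33, 38, 43, 48]
end world [507.8 121.2 185.3] -12.907497607961375
side plate [array([ 0.5, -0.2,  0.1])]
top plate [array([ 0.5, -0.2,  0.1])]
```

Emit:
step_arm(
  translation=[
    [1,-5,-2],
    [2,-10,-3],
    [4,-15,-4],
    [7,-20,-5],
    [10,-25,-6],
    [13,-29,-7],
    [15,-31,-7],
    [15,-31,-7],
  ],
  yaw=[6,11,17,22,28,33,36,36],
)

```text
clock: 29.5
tool_pos: [0.5068, 0.1071, 0.1872]
orientation: [3.141, -0.001, -0.012]
ft_force: [1.4, -2.5, 1.8]
opening: 0.0426
grip_force: 1.3
```

```bash
python3 nx.py 9.25 9.65 8 2 n; python3 vw.py 9.2 2
```

```text
29.5 [506.8 107.1 187.2  -0.7] ft [ 1.4 -2.5  1.8] q7 -1.1924388425497632
meas-nom [ 2.1 -0.7  2.2] -0.77583132025106
[[0, -3, 0], [1, -6, 0], [2, -8, 0], [2, -11, 0], [3, -13, 0], [4, -16, 0], [5, -19, 0], [6, -21, 0]]
[3, 5, 8, 10, 13, 16, 18, 21]
end world [511.1 128.8 184.8] -20.730632364019215
side plate [array([ 0.5, -0.2,  0.1])]
top plate [array([ 0.5, -0.2,  0.1])]
29.7 [506.5 107.2 187. ] [180.   -0.   -0.6] ft [ 2.3 -3.9  2.4] q7 -1.1906333298696343
side 172 theta [2.5 2.9 3.5] r [58.5 67.3 71.4] U [39.2 64.3]
to cage centre (array([-1.6,  9.2,  2.2]), np.float64(-3.3)) above (array([ 19.3,  12.3, -43.1]), np.float64(-3.3))
```

Continuing in small steps, watching the force for the stop.

Emit:
step_arm(
  translation=[
    [0,-3,0],
    [1,-6,0],
    [2,-8,0],
    [2,-10,0],
    [2,-10,0],
  ],
  yaw=[3,5,8,10,10],
)

```text
clock: 30.3
tool_pos: [0.5082, 0.1175, 0.1867]
orientation: [3.141, 0.0, -0.186]
ft_force: [1.2, -3.2, 1.9]
opening: 0.0419
grip_force: 1.4
```

Emit:
step_arm(
  translation=[
    [0,-2,0],
    [1,-3,0],
    [1,-4,0],
    [1,-4,0],
  ],
  yaw=[2,3,3,3],
)

```text
clock: 30.7
tool_pos: [0.5094, 0.1209, 0.1866]
orientation: [3.141, 0.001, -0.238]
ft_force: [-1.8, -4.8, 3.5]
opening: 0.0422
grip_force: 2.8
```

Emit:
step_arm(
  translation=[
    [0,-2,0],
    [1,-4,0],
    [1,-4,0],
    [1,-4,0],
  ],
  yaw=[2,4,4,4],
)

```text
clock: 31.1
tool_pos: [0.5108, 0.1204, 0.1866]
orientation: [3.135, -0.0, -0.311]
ft_force: [-2.9, -19.9, 1.3]
opening: 0.0419
grip_force: 10.2
```

Emit:
step_arm(
  translation=[
    [0,-1,0],
    [1,-3,0],
    [1,-3,0],
    [1,-3,0],
  ],
  yaw=[0,0,0,0],
)

```text
clock: 31.5
tool_pos: [0.511, 0.1205, 0.1865]
orientation: [3.132, 0.002, -0.313]
ft_force: [-10.9, -28.4, 6.4]
opening: 0.0416
grip_force: 14.7
```

The force rises with no motion, so this is the hard stop. Back off, withdraw along the paddle axis and inspect.

```bash
python3 vw.py 9.4 2
```

```text
31.5 [511.  120.5 186.5] [179.5   0.1 -18. ] ft [-10.9 -28.4   6.4] q7 -1.450196556939839
side 93 theta [2.8 3.  3.7] r [60.6 66.8 70.9] U [38.7 61.8]
to cage centre (array([-1.9, 12.7,  1.3]), np.float64(-10.2)) above (array([ 18.9,   9.9, -44.1]), np.float64(-10.2))
```

Emit:
step_arm(
  translation=[
    [0,5,0],
    [0,11,0],
    [0,17,0],
    [0,17,0],
    [4,17,-9],
    [8,16,-18],
    [12,16,-27],
    [16,15,-36],
    [19,15,-44],
    [20,15,-65],
    [20,15,-90],
    [20,15,-90],
  ],
  yaw=[0,0,0,0,0,0,0,0,0,0,0,0],
)

```text
clock: 32.8
tool_pos: [0.5299, 0.1066, 0.2799]
orientation: [-3.14, -0.004, -0.308]
ft_force: [0.5, 0.2, 0.2]
opening: 0.0418
grip_force: 0.0
```

```bash
python3 vw.py 9.4 2
python3 - <<'E'
from ck import *
np.set_printoptions(precision=4,suppress=True)
n0=np.array([525.,-65.2])
ims=[]
for n,(x0,y0,x1,y1) in(("side",(290,200,440,384)),("top",(300,115,480,215))):
    q=read_camera(n)
    for k in("plate","carriage","spare"):
        for r in spot_point(q,k)[:4]:
            c=depthpt(q,r["centre"])
            if c is not None: print(n,k,np.array(r["centre"]).round(),round(r["confidence"],2),c,"travel",(c[:2]*1000-n0)@Rz[:2,1])
    ims.append(cv2.resize(q["img"][y0:y1,x0:x1],(400,490 if n=="side" else 222)))
ims[1]=cv2.copyMakeBorder(ims[1],0,268,0,0,cv2.BORDER_CONSTANT)
cv2.imwrite("pics/end.png",np.hstack(ims)[:,:,::-1])
E
```

```text
32.8 [529.9 106.6 279.9] [-179.9   -0.2  -17.6] ft [0.5 0.2 0.2] q7 -1.5201110128429831
top 14 theta [3.2 3.2 3.3] r [45.7 54.  62.3] U [39.4 67.2]
side 179 theta [3.  3.  3.1] r [47.6 59.5 70.1] U [38.5 67.2]
to cage centre (array([-22.8,   5.5,  91.9]), np.float64(-9.9)) above (array([-1.9,  2.3, 46.6]), np.float64(-9.9))
side plate [370. 346.] 0.96 [ 0.5002 -0.1776  0.062 ] travel -114.84931607043754
side plate [164. 198.] 0.9 [0.2355 0.4476 0.0134] travel 461.2406651589369
side plate [212. 221.] 0.65 [0.331  0.3095 0.0172] travel 339.693076906861
side plate [226. 142.] 0.59 [0.483  0.6323 0.0092] travel 682.3137680746254
side carriage [370. 350.] 0.89 [ 0.4922 -0.1895  0.0692] travel -127.87329702612544
side carriage [310. 207.] 0.58 [0.5001 0.1033 0.1905] travel 162.54453119507656
side spare [270. 180.] 0.94 [0.5335 0.3937 0.0221] travel 454.5887852679322
top plate [408. 172.] 0.87 [ 0.509  -0.1701  0.0653] travel -106.07411415090559
top plate [196. 254.] 0.81 [0.2477 0.4578 0.008 ] travel 473.211987602576
top plate [140. 176.] 0.68 [0.4846 0.6423 0.0086] travel 692.419311604104
top plate [241. 221.] 0.67 [0.353  0.3217 0.0091] travel 355.2051536758241
top carriage [403. 173.] 0.63 [ 0.5065 -0.1586  0.0614] travel -95.11968999274166
top spare [216. 162.] 0.76 [0.5319 0.4052 0.0211] travel 465.6336478691219
```

View pics/end.png

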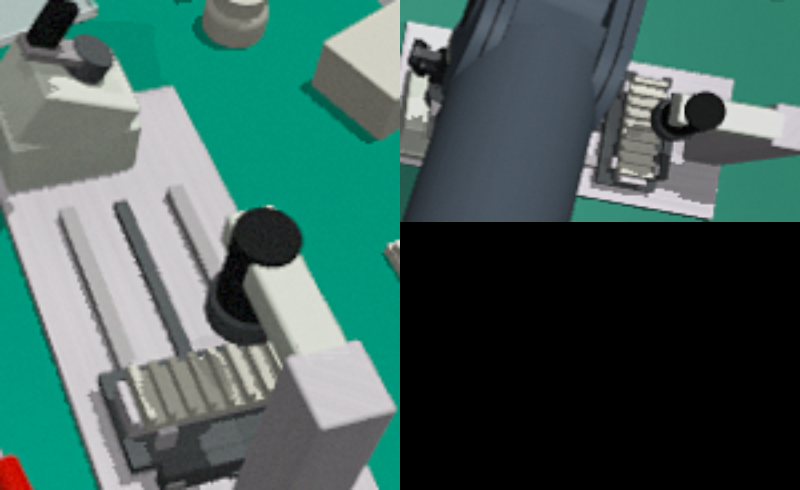

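The carriage is at the stop by the camera (side about (370,346), travel ≈ 109 mm as expected). The plate lies in the nest, the spare is still in the tray (side (270,180)), and the crank is at about 9.4 rad with the robot clear.

```bash
python3 -c "
from rig import *
print(job_done())"
```

```text
the job is handed in; nothing more can be done
None
```

The plate is in the nest, the carriage is cranked to its end stop under the camera, the spare is still in the tray, and the job was handed in with the robot clear at about 33 s; no verdict came back.

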